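Find the softest microscope mount and push down its tag

ROBOT

A 6-joint arm with a two-finger parallel gripper is mounted at the origin on the work surface. World frame = base frame: x ahead of the robot, y to its left, z up, the work surface at z = 0. Lengths are in m, angles in degrees, forces in N, time in s.
With the tool pointing down it reaches from about 0.4 to 0.825 m from the base axis. Payload 7 kg.
Tool frame: the origin (TCP) lies at the very end of the fingers, on their centre line; the grasp point (between the pads) lies 19 mm behind it (ctrl.grip_point_offset is the distance from the TCP to the grasp point, in m); x points along the fingers, z is the direction in which the jaws open and shut, and the axes are right-handed (so a half turn about x gives the same grasp; the last joint's range is limited). The gripper opens to 88 mm and grips with 3 to 60 N. Pads are 19 mm wide; open, the fingers measure 130 mm over their backs; the gripper's body (78 mm by 193 mm) begins 47 mm behind the grasp point.
Start: joints at [91.392, 20.546, 0.682, 0, -70.136, -16.507], TCP at [0.176, 0.652, 0.227] pointing down, gripper open.
Joint ranges: [-176.03, 176.03], [-82.01, 121.73], [-58.28, 71.71], [-173.87, 95.51], [-174.79, -0.11], [-173.66, 173.66]. Speed limits (degrees/s): [136.94, 136.94, 172.46, 180, 180, 180].

INTERFACE

Orientations are given as [roll, pitch, yaw] about the fixed x, y, z axes, in that order (R = Rz(yaw) Ry(pitch) Rx(roll)).
In Python, from plant import get_obs, snapshot, calibration, close_job, ctrl gives the robot as it stands.
- The arm moves only by the tool move_arm, never from a script. Its argument "commands" is a list that holds one entry, the list of rows, each a list of 4 numbers: the shift along the tool's x, y, z in cm, then the turn about the tool's x in rad. In form: [[[dx, dy, dz, spin], ...]]. A call has 1 to 8 rows; each row shifts and turns the commanded pose from where the row before left it, along the tool's axes as they then stand; what a row does not reach is not made up. A row lasts 1/10 s, in which the tool goes at most 50 mm and 8.59 degrees, less where a joint would pass 70% of its speed; a pose out of reach is approached as far as the arm can. A call with a gripper value outside its range is refused whole. "jaw" is the finger opening in cm, from 0 to 8.76, set as the call begins (left out, the last holds). The fingers move at their own pace and stop on an object; the grip force is fixed at half the most. Time passes only in rows, so rows that do not move let the fingers close. It gives the time, the measured TCP pose, the force and the opening at its end, in the units of the state.
- get_obs(): the state, without advancing time (a new reading comes with each control period).
- snapshot(name): name is "side" or "top" or "wrist"; returns (picture, depth): 384x512x3 uint8, red, green, blue; 384x512 float32, m along the optical axis (not along the pixel's ray), 0 where there is no reading.
- calibration(name): a dict with "mtx" (3x3 intrinsics, pixels), "k1" (the pictures are not rectified: a ray, as slopes to the right and down, at radius r is drawn at 1 + k1 r^2 times it, then the intrinsics apply), "T" (4x4, takes a point from camera to world coordinates); the wrist camera has in their place "tool_from_camera" (4x4, takes a point from camera to tool coordinates, whose origin is the TCP and whose axes are the tool frame's). Camera axes: x right, y up, looking along -z (the intrinsics and any distortion apply to the point x, -y, -z); pixel columns grow to the right and rows downward; lengths in m; the calibration is good to about 2 mm. A picture is of the moment at which its call begins: read the wrist's pose just before it. calibration takes no time and is no camera call.
- close_job(): hands the job in, once; it reports no verdict.
The state is a dict: "clock": time; "joint_pos": joint angles; "qvel": joint speeds; "tau": joint torques, N m; "tool_pos": TCP position; "orientation": TCP orientation; "force": force on the tool from outside, world axes, zero at the start; "moment": the same for the moment, N m; "opening": finger opening in m.
Only numpy, scipy, OpenCV 4.12 (cv2) and the standard library are available. Lean on these libraries where they do the work, as an engineer would, in place of code of your own. Each camera call takes 0.05 s, during which the arm holds its last target. There are 200 camera calls.

TASK

These three spring mounts carry the microscope, and one has gone soft. Press the round pads well over half way down one after another, from left to right as the robot at its base sees them, to feel which is softest; then push the white tag on that same mount fully down, leaving the other two tags up. Only press: grasp or lift nothing, and leave the loose things on the plate and bench where they stand.

Things in the scene. Friction and masses are not known exactly. Their poses are not given: they have to be found in the camera images.
- plate: dark steel plate 170 (x) x 540 (y) x 10 mm, fixed. Origin: centre of underside; x away from the robot, y to the robot's left. Bolted on it, 190 mm apart along y, stand three mounts alike to the eye: left (+y), middle, right; each an aluminium base 140 x 70 x 20 mm with a round pad 30 mm towards +x and a tag 42 mm towards -x. Springs a, b, c differ; which is where changes and cannot be seen
- left_pad (a point): centre of the top of the left mount's round black rubber pad (56 mm in diameter, on a coil spring) when free, 80 mm above the bench; a fixed point that does not sink with the pad; axes as the plate's
- left_tag (a point): centre of the top of the left mount's white rectangular tag, 28 (x) x 36 (y) mm, when fully raised, about 68 mm above the bench; a fixed point. The tag stands out of a black collar 40 x 50 mm whose rim is 56 mm above the bench; axes as the plate's
- middle_pad (a point): centre of the top of the middle mount's round black rubber pad (56 mm in diameter, on a coil spring) when free, 80 mm above the bench; a fixed point that does not sink with the pad; axes as the plate's
- middle_tag (a point): centre of the top of the middle mount's white rectangular tag, 28 (x) x 36 (y) mm, when fully raised, about 68 mm above the bench; a fixed point. The tag stands out of a black collar 40 x 50 mm whose rim is 56 mm above the bench; axes as the plate's
- right_pad (a point): centre of the top of the right mount's round black rubber pad (56 mm in diameter, on a coil spring) when free, 80 mm above the bench; a fixed point that does not sink with the pad; axes as the plate's
- right_tag (a point): centre of the top of the right mount's white rectangular tag, 28 (x) x 36 (y) mm, when fully raised, about 68 mm above the bench; a fixed point. The tag stands out of a black collar 40 x 50 mm whose rim is 56 mm above the bench; axes as the plate's
- pad_a (a joint): how far the pad on spring a (place unknown) is pressed down: 0 free, 0.010 m fully down; it springs back by itself. The force grows evenly with depth: on the softest about 3 N at 6 mm, on either other at least twice as much at the same depth, on none more than 20 N fully down
- tag_a (a joint): how far the tag of the mount with spring a (place unknown) is pushed down: 0 to 0.002 at the start, 0.012 m fully down, its top level with the collar's rim; about 2 N moves it and it stays where it is left
- pad_b (a joint): how far the pad on spring b (place unknown) is pressed down: 0 free, 0.010 m fully down; it springs back by itself. The force grows evenly with depth: on the softest about 3 N at 6 mm, on either other at least twice as much at the same depth, on none more than 20 N fully down
- tag_b (a joint): how far the tag of the mount with spring b (place unknown) is pushed down: 0 to 0.002 at the start, 0.012 m fully down, its top level with the collar's rim; about 2 N moves it and it stays where it is left
- pad_c (a joint): how far the pad on spring c (place unknown) is pressed down: 0 free, 0.010 m fully down; it springs back by itself. The force grows evenly with depth: on the softest about 3 N at 6 mm, on either other at least twice as much at the same depth, on none more than 20 N fully down
- tag_c (a joint): how far the tag of the mount with spring c (place unknown) is pushed down: 0 to 0.002 at the start, 0.012 m fully down, its top level with the collar's rim; about 2 N moves it and it stays where it is left
- objective_long: bystander: steel microscope objective lens, 28 mm wide, 50 mm tall, standing on the plate between the left and middle mounts; origin at the centre of its underside
- objective_short: bystander: steel microscope objective lens, 28 mm wide, 36 mm tall, standing on the plate between the middle and right mounts; origin at the centre of its underside
- jar: bystander: amber glass jar, 52 mm wide, 65 mm tall; origin at the centre of its underside
- slide_tray: bystander: grey two-part tray, 90 x 160 x 22 mm; origin at the centre of its underside
- slide_box: bystander: blue box, 100 x 80 x 35 mm; origin at the centre of its underside
- beaker: bystander: glass beaker, 72 mm wide, 85 mm tall; origin at the centre of its underside
- screwdriver: bystander: screwdriver lying on the bench near the robot

How it is judged:
By the outcome, as a careful person would: the job done as asked, in the order asked, and still so for the second after the job is handed in, with the robot touching nothing.
It also fails if it takes over 45 s, if anything falls off the work surface, if the arm or the gripper's body presses on something with over 40 N, if the wrist force passes 120 N, or if a joint passes its speed limit or range.

## Working session

There is one attempt and no reset: what is moved stays moved. The work goes in short steps, Python scripts to look and compute and a tool call to move; the robot and the scene stay as the last step left them, time stands still between calls to the robot, and variables do not carry over. Pictures are saved under pics/ and viewed, about 8 in all and at most 12, crops included, and the job is handed in when it is done.

Besides the shell and the picture viewer there is one more tool, called in YAML: its name, and indented under it one key for each argument. move_arm: Moves the arm, as the interface text tells. Its arguments: {"type":"object","properties":{"commands":{"type":"array"},"jaw":{"type":"number"}},"required":["commands"]}

```bash
mkdir -p pics; ls; python3 - <<'E'
from plant import *
import cv2,numpy as np
print(get_obs())
np.set_printoptions(precision=4,suppress=True)
for n in ("top","side"):
    p,d=snapshot(n); np.savez(f"pics/{n}0.npz",p=p,d=d); cv2.imwrite(f"pics/{n}0.png",p[...,::-1]); print(n,calibration(n))
print(calibration("wrist"))
a=[cv2.imread(f"pics/{n}0.png") for n in("top","side")]
E
```

```text
pics
{'clock': 0.0, 'joint_pos': array([ 9.13914814e+01,  2.05916274e+01,  6.32861470e-01, -2.00766687e-02,
       -7.01350364e+01, -1.65073588e+01]), 'qvel': array([-0.01196908,  0.06941704,  0.03346807, -0.0765911 , -0.00831382,
        0.07550263]), 'tau': array([ 3.65491906e-04, -5.82710230e+01,  2.93077809e+01,  6.99805051e+00,
        7.07758343e-03, -1.36320973e-04]), 'tool_pos': array([0.17591473, 0.65116315, 0.22561372]), 'orientation': array([  5.13274921,  89.90431719, -99.9899658 ]), 'force': array([-0.90406899,  0.13939497, -0.04964066]), 'moment': array([-0.0513014 , -0.00403599,  0.02003983]), 'opening': 0.08738983048249704}
top {'mtx': array([[424.7629,   0.    , 253.8583],
       [  0.    , 424.7629, 190.4894],
       [  0.    ,   0.    ,   1.    ]]), 'k1': 0.048167750919517374, 'T': array([[ 0.012 ,  0.9937, -0.1111,  0.4798],
       [-0.9999,  0.0121, -0.    , -0.015 ],
       [ 0.0013,  0.1111,  0.9938,  1.1573],
       [ 0.    ,  0.    ,  0.    ,  1.    ]])}
side {'mtx': array([[496.3514,   0.    , 260.4933],
       [  0.    , 496.3514, 190.3854],
       [  0.    ,   0.    ,   1.    ]]), 'k1': -0.1621953659355988, 'T': array([[-0.9992,  0.0352, -0.0208,  0.573 ],
       [-0.0396, -0.7087,  0.7044,  0.9618],
       [ 0.01  ,  0.7047,  0.7095,  1.0551],
       [ 0.    ,  0.    ,  0.    ,  1.    ]])}
{'mtx': array([[290.5864,   0.    , 255.5832],
       [  0.    , 290.5864, 193.4893],
       [  0.    ,   0.    ,   1.    ]]), 'k1': -0.01965886552549949, 'tool_from_camera': array([[-0.0011,  0.2742, -0.9617, -0.1589],
       [ 0.0012,  0.9617,  0.2742,  0.0743],
       [ 1.    , -0.0008, -0.0013, -0.0017],
       [ 0.    ,  0.    ,  0.    ,  1.    ]])}
```

View pics/top0.png

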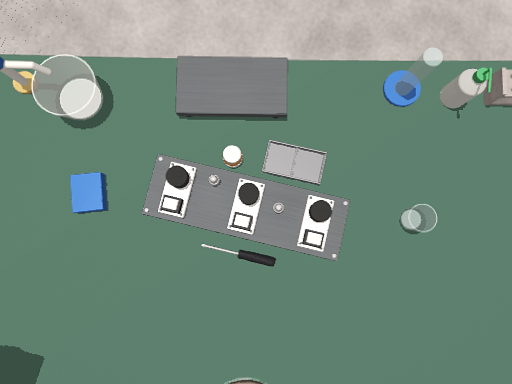

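View pics/side0.png

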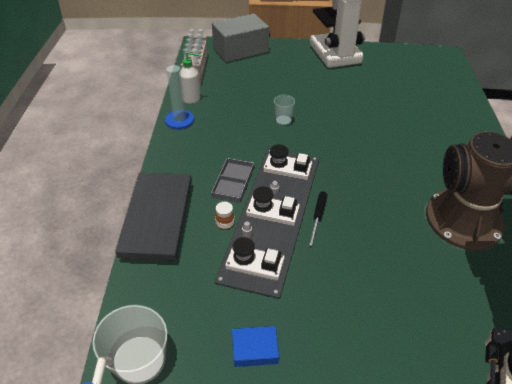

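The top view shows the plate at about px (147-348, 157-257). The pads are near (177,177), (249,194) and (320,211), and the tags near (172,204), (242,221) and (314,239). The side view shows the same mounts from the far left: pads at (243,250), (263,198), (279,155) and tags at (271,259), (288,203), (302,161).

```bash
cat > h.py <<'E'
from plant import *
import cv2,numpy as np
np.set_printoptions(precision=4,suppress=True)
def ray(n,px,T=None):
    c=calibration(n); T=c["T"] if T is None else T
    u=cv2.undistortPoints(np.array(px,float).reshape(-1,1,2),c["mtx"],np.array([c["k1"],0,0,0]))[:,0]
    d=np.c_[u[:,0],-u[:,1],-np.ones(len(u))]@T[:3,:3].T
    return T[:3,3],d
def onplane(n,px,z,T=None):
    o,d=ray(n,px,T); return o+d*((z-o[2])/d[:,2])[:,None]
def tri(o1,d1,o2,d2):
    out=[]
    for a,b in zip(d1,d2):
        s=np.linalg.lstsq(np.c_[a,-b],o2-o1,rcond=None)[0]
        p,q=o1+a*s[0],o2+b*s[1]; out.append(np.r_[(p+q)/2,np.linalg.norm(p-q)*1000])
    return np.array(out)
def comp(mask,seed,r=12):
    n,l,s,c=cv2.connectedComponentsWithStats(mask.astype(np.uint8),connectivity=4)
    best=None
    ys,xs=np.nonzero(l); k=np.argmin((xs-seed[0])**2+(ys-seed[1])**2); i=l[ys[k],xs[k]]
    return c[i],s[i]
E
python3 - <<'E'
from h import *
S=dict(top=([(177,177),(249,194),(320,211)],[(172,204),(242,221),(314,239)]),side=([(243,246),(263,194),(279,152)],[(271,255),(288,200),(302,158)]))
R={}
for n in S:
    z=np.load(f"pics/{n}0.npz"); g=z["p"].max(2); D=z["d"]
    for k,th in ((0,g<50),(1,g>170)):
        L=[]
        for s in S[n][k]:
            c,st=comp(th,s); L.append(c); print(n,k,c,st,"med",g[s[1]-1:s[1]+2,s[0]-1:s[0]+2].mean())
            # depth point
            o,d=ray(n,[s]); print("   depthpt",(o+d*D[s[1],s[0]])[0])
        R[n,k]=L
for k in(0,1):
    print(tri(*ray("top",R["top",k]),*ray("side",R["side",k])))
    for n in S: print(n,onplane(n,R[n,k],.08 if k==0 else .067))
crops=[cv2.resize(cv2.imread("pics/top0.png")[140:265,135:355],None,fx=3,fy=3,interpolation=cv2.INTER_CUBIC)]
cv2.imwrite("pics/topc.png",crops[0])
E
```

```text
top 0 [183.8727 181.9273] [175 172  14  16  55] med 62.333333333333336
   depthpt [0.6326 0.182  0.0794]
top 0 [256. 199.] [256 199   1   1   1] med 62.44444444444444
   depthpt [ 0.5909 -0.0027  0.0814]
top 0 [312.3125 214.4375] [309 205  12  17  32] med 61.333333333333336
   depthpt [ 0.5498 -0.183   0.0815]
top 1 [169.9342 203.1645] [162 197  17  13 152] med 255.0
   depthpt [0.5641 0.1947 0.0678]
top 1 [241.5 220.5] [234 214  16  14 154] med 255.0
   depthpt [0.5227 0.0145 0.0655]
top 1 [313.9177 238.038 ] [306 232  17  13 158] med 255.0
   depthpt [ 0.4792 -0.1689  0.0716]
side 0 [243.549  249.2574] [233 238  22  26 408] med 38.22222222222222
   depthpt [0.6374 0.1915 0.0803]
side 0 [262.7377 197.2377] [253 187  20  25 324] med 38.888888888888886
   depthpt [0.5941 0.008  0.0808]
side 0 [278.6633 151.3266] [270 145  18  14 199] med 36.333333333333336
   depthpt [ 0.5524 -0.1751  0.077 ]
side 1 [270.879  254.9516] [265 249  13  13 124] med 232.55555555555554
   depthpt [0.5668 0.2051 0.0657]
side 1 [287.9231 201.4066] [283 197  11  10  91] med 232.0
   depthpt [0.5248 0.0167 0.0696]
side 1 [301.7429 157.4714] [297 154  11   8  70] med 232.22222222222223
   depthpt [ 0.4827 -0.1616  0.0681]
[[ 0.6317  0.1705  0.0391 12.6354]
 [ 0.5889 -0.0214  0.0365 12.9104]
 [ 0.5471 -0.1631  0.0891 13.292 ]]
top [[ 0.62    0.164   0.08  ]
 [ 0.5785 -0.0207  0.08  ]
 [ 0.541  -0.1638  0.08  ]]
side [[ 0.6354  0.2014  0.08  ]
 [ 0.5944  0.0197  0.08  ]
 [ 0.5535 -0.1747  0.08  ]]
[[ 0.5669  0.2014  0.061   0.3148]
 [ 0.5244  0.0159  0.063   0.6551]
 [ 0.4823 -0.1701  0.0626  1.2676]]
top [[ 0.5663  0.2002  0.067 ]
 [ 0.5239  0.0158  0.067 ]
 [ 0.4816 -0.1694  0.067 ]]
side [[ 0.5671  0.206   0.067 ]
 [ 0.5249  0.0196  0.067 ]
 [ 0.4833 -0.1652  0.067 ]]
```

View pics/topc.png

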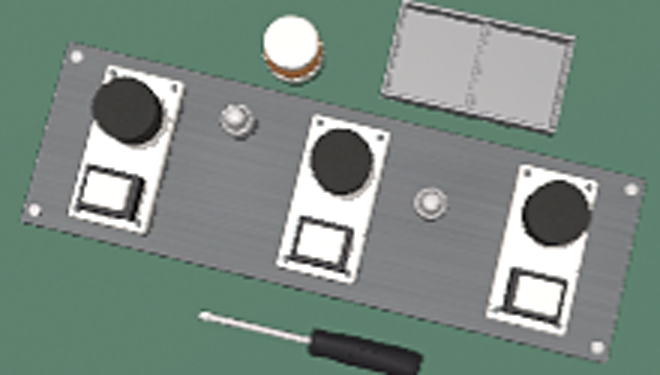

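The enlarged top crop shows pad centres at about (128,110), (342,160), (556,212) in crop pixels. The tags are white in their collars, all up, and the objectives stand between the mounts. The tag line is 379 mm long, as expected (380 mm), at a yaw of about -12.9°. Next I refine the pads by colour and height and plan the first move.

```bash
cat >> h.py <<'E'
from scipy.spatial.transform import Rotation as Ro
YAW=np.radians(-12.9)
EX=np.array([np.cos(YAW),np.sin(YAW),0]);EY=np.array([-np.sin(YAW),np.cos(YAW),0])
def pose():
    o=get_obs(); return np.array(o["tool_pos"]),Ro.from_euler("xyz",o["orientation"],degrees=True).as_matrix(),o
def goal(p):
    """spin that puts tool z along +-EY, then shift (cm) in the turned axes"""
    t,R,o=pose(); b=[]
    for s in(1,-1):
        v=R.T@(s*EY); b.append(np.arctan2(-v[1],v[2]))
    sp=min(b,key=abs)
    R2=R@Ro.from_rotvec([sp,0,0]).as_matrix()
    print("tcp",t,"spins",np.array(b),"use",sp,"| shift cm after spin",R2.T@(np.array(p)-t)*100,"J6",o["joint_pos"][5])
E
python3 - <<'E'
from h import *
seeds=dict(top=[(177.7,176.7),(249,193.3),(320.3,210.7)],side=[(243,246),(263,194),(279,152)])
P={}
for n in seeds:
    z=np.load(f"pics/{n}0.npz"); p=z["p"].astype(int); D=z["d"]
    yy,xx=np.mgrid[:384,:512]; o,d=ray(n,np.c_[xx.ravel(),yy.ravel()])
    X=(o+d*D.reshape(-1,1)).reshape(384,512,3)
    m=(p.max(2)<85)&(abs(X[...,2]-.08)<.008)&(np.ptp(p,axis=2)<20)
    L=[]
    for s in seeds[n]:
        k=m&((xx-s[0])**2+(yy-s[1])**2<18**2)
        L.append((xx[k].mean(),yy[k].mean())); print(n,k.sum(),L[-1],X[k].mean(0),"ext",np.ptp(xx[k]),np.ptp(yy[k]))
    P[n]=L; print(onplane(n,L,.08))
print(tri(*ray("top",P["top"]),*ray("side",P["side"])))
t,R,o=pose(); print(R)
goal([.60,.175,.23])
E
```

```text
top 344 (np.float64(176.34011627906978), np.float64(175.72383720930233)) [0.6358 0.1837 0.0801] ext 21 20
top 335 (np.float64(248.3820895522388), np.float64(193.18805970149253)) [ 0.5931 -0.0011  0.08  ] ext 19 20
top 359 (np.float64(320.20612813370474), np.float64(210.66852367688023)) [ 0.5508 -0.1838  0.08  ] ext 21 21
[[ 0.6358  0.1837  0.08  ]
 [ 0.5931 -0.0011  0.08  ]
 [ 0.5508 -0.1838  0.08  ]]
side 335 (np.float64(243.27164179104477), np.float64(246.30149253731344)) [0.6367 0.1913 0.0791] ext 22 19
side 257 (np.float64(262.5603112840467), np.float64(194.17898832684824)) [0.5953 0.0068 0.0789] ext 19 15
side 195 (np.float64(278.64102564102564), np.float64(150.66666666666666)) [ 0.5536 -0.1792  0.0788] ext 18 13
[[ 0.6367  0.1921  0.08  ]
 [ 0.5953  0.008   0.08  ]
 [ 0.5536 -0.1777  0.08  ]]
[[ 0.6371  0.1853  0.0713  0.2034]
 [ 0.5948 -0.001   0.0707  1.4239]
 [ 0.5523 -0.1849  0.0737  2.3089]]
[[-0.0002  0.9654 -0.2608]
 [-0.0016 -0.2608 -0.9654]
 [-1.      0.0002  0.0016]]
tcp [0.1759 0.6512 0.2257] spins [ 3.1028 -0.0387] use -0.038747318746001784 | shift cm after spin [-0.3657 51.9671 36.9507] J6 -16.506887691985774
```

move_arm:
  commands:
    - [[0,0,0,-0.0387],[0,3.7,2.6,0],[0,3.7,2.6,0],[0,3.7,2.6,0],[0,3.7,2.6,0],[0,3.7,2.6,0],[0,3.7,2.6,0],[0,3.7,2.6,0]]
  jaw: 0

```text
clock: 0.9
tool_pos: [0.3886, 0.4147, 0.2264]
orientation: [-28.7, 90.0, -131.6]
force: [0.1, 0.5, 0.1]
opening: 0.029
```

move_arm:
  commands:
    - [[0,3.7,2.6,0],[0,3.7,2.6,0],[0,3.7,2.6,0],[0,3.7,2.6,0],[0,3.7,2.6,0],[0,3.7,2.6,0],[0,3.7,2.6,0],[0,0,0,0]]

```text
clock: 1.7
tool_pos: [0.6019, 0.1772, 0.2255]
orientation: [-24.8, 89.9, -128.0]
force: [0.0, -0.5, -0.4]
opening: 0.0004
```

```bash
python3 - <<'E'
from h import *
goal([.636,.1865,.11])
t,R,o=pose(); p,d=snapshot("wrist"); np.savez("pics/w1.npz",p=p,d=d,t=t,R=R); cv2.imwrite("pics/w1.png",p[...,::-1]); print(o["force"],o["opening"],o["clock"])
E
```

```text
tcp [0.6019 0.1772 0.2255] spins [ 3.1371 -0.0045] use -0.004509352188598117 | shift cm after spin [11.5404  3.1202 -1.6919] J6 42.60885379368831
[ 0.038  -0.4689 -0.427 ] 0.000369728714776757 1.7
```

View pics/w1.png

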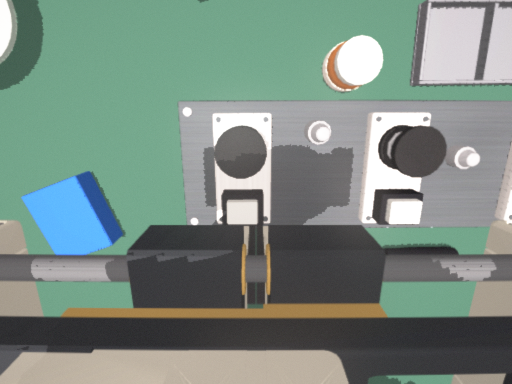

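The wrist view, aligned with the plate, shows the left pad at about (241,152), the middle pad at about (418,152), the tags at (243,211) and (403,210), and the fingertips at about (257,230).

```bash
cat >> h.py <<'E'
def wristpts(f,seeds,zc=.08,tol=.008,dark=True,rad=40):
    z=np.load(f); p=z["p"].astype(int); D=z["d"]; c=calibration("wrist")["tool_from_camera"]
    T=np.eye(4);T[:3,:3]=z["R"];T[:3,3]=z["t"];T=T@c
    yy,xx=np.mgrid[:384,:512]; o,d=ray("wrist",np.c_[xx.ravel(),yy.ravel()],T)
    X=(o+d*D.reshape(-1,1)).reshape(384,512,3)
    out=[]
    for s in seeds:
        k=(abs(X[...,2]-zc)<tol)&((xx-s[0])**2+(yy-s[1])**2<rad**2)
        k&=(p.max(2)<75) if dark else (p.max(2)>140)
        (cx,cy),r=cv2.minEnclosingCircle(np.c_[xx[k],yy[k]].astype(np.float32))
        px=(xx[k].mean(),yy[k].mean()); out.append(px)
        print(k.sum(),"px",np.array(px),"circ",cx,cy,r,"ext",np.ptp(xx[k]),np.ptp(yy[k]),"depthmean",X[k].mean(0),"plane",onplane("wrist",[px],zc,T)[0])
    return out,T
E
python3 - <<'E'
from h import *
wristpts("pics/w1.npz",[(241,152),(418,152)])
wristpts("pics/w1.npz",[(243,211),(403,210)],zc=.067,dark=False,rad=25)
E
```

```text
h.py:45: RuntimeWarning: Mean of empty slice.
  px=(xx[k].mean(),yy[k].mean()); out.append(px)
  ret = ret.dtype.type(ret / rcount)
Traceback (most recent call last):
  File "h.py", line 46, in wristpts
    print(k.sum(),"px",np.array(px),"circ",cx,cy,r,"ext",np.ptp(xx[k]),np.ptp(yy[k]),"depthmean",X[k].mean(0),"plane",onplane("wrist",[px],zc,T)[0])
                                                         ~~~~~~^^^^^^^
ValueError: zero-size array to reduction operation maximum which has no identity
```

```bash
python3 - <<'E'
from h import *
z=np.load("pics/w1.npz");D=z["d"];p=z["p"].astype(int)
c=calibration("wrist")["tool_from_camera"];T=np.eye(4);T[:3,:3]=z["R"];T[:3,3]=z["t"];T=T@c
print(T)
for s in [(241,152),(418,152),(243,211),(403,210),(300,170),(300,50),(257,232)]:
    o,d=ray("wrist",[s],T); print(s,D[s[1],s[0]],p[s[1],s[0]],(o+d*D[s[1],s[0]])[0], "z8",onplane("wrist",[s],.08,T)[0])
E
```

```text
[[-0.2265  0.9363  0.2685  0.675 ]
 [-0.974  -0.2185 -0.0596  0.1621]
 [ 0.0028 -0.275   0.9614  0.3843]
 [ 0.      0.      0.      1.    ]]
(241, 152) 0.3029986 [105 103  99] [0.6376 0.1855 0.0811] z8 [0.6375 0.1856 0.08  ]
(418, 152) 0.30310893 [81 75 75] [0.5958 0.0046 0.0814] z8 [0.5954 0.0038 0.08  ]
(243, 211) 0.3341581 [236 231 225] [0.5697 0.2005 0.0686] z8 [0.5735 0.1991 0.08  ]
(403, 210) 0.3331352 [255 255 255] [0.5292 0.0207 0.0698] z8 [0.534  0.0253 0.08  ]
(300, 170) 0.3784417 [106 104 106] [0.5889 0.1216 0.0122] z8 [0.6046 0.129  0.08  ]
(300, 50) 0.34851688 [119 168 143] [0.7313 0.0929 0.0018] z8 [0.7198 0.1071 0.08  ]
(257, 232) 0.16042234 [67 67 64] [0.6118 0.1756 0.236 ] z8 [0.5454 0.1897 0.08  ]
```

```bash
sed -i 's/k&=(p.max(2)<75)/k\&=(p.max(2)<130)/' h.py; python3 - <<'E'
from h import *
a,T=wristpts("pics/w1.npz",[(241,152),(418,152)])
b,_=wristpts("pics/w1.npz",[(243,211),(403,210)],zc=.068,dark=False,rad=25)
print(tri(*ray("wrist",a+b,T),*ray("side",[(243.3,246.3),(262.6,194.2),(270.9,255),(287.9,201.4)])))
print(tri(*ray("wrist",a+b,T),*ray("top",[(176.3,175.7),(248.4,193.2),(169.9,203.2),(241.5,220.5)])))
E
```

```text
2104 px [240.1744 151.8512] circ 240.01947021484375 151.6874237060547 26.374536514282227 ext 52 51 depthmean [0.6377 0.1864 0.0807] plane [0.6378 0.1864 0.08  ]
2260 px [418.1195 150.8367] circ 418.078125 151.2109375 28.793338775634766 ext 56 50 depthmean [0.5966 0.0039 0.0805] plane [0.5966 0.0036 0.08  ]
744 px [241.9005 211.8871] circ 241.63919067382812 211.6754913330078 18.508216857910156 ext 30 24 depthmean [0.5683 0.2023 0.0669] plane [0.5687 0.2021 0.068 ]
800 px [403.9062 211.2175] circ 403.89080810546875 211.30459594726562 19.475730895996094 ext 35 24 depthmean [0.5267 0.0191 0.0682] plane [0.5267 0.019  0.068 ]
[[ 0.637   0.187   0.0734  0.0317]
 [ 0.595  -0.0002  0.072   1.0277]
 [ 0.567   0.2028  0.0627  0.0922]
 [ 0.5249  0.0173  0.0645  0.2051]]
[[ 0.637   0.1864  0.0703  1.7072]
 [ 0.5941 -0.0011  0.0709  0.2498]
 [ 0.5665  0.2022  0.061   1.5065]
 [ 0.524   0.0161  0.0619  0.431 ]]
```

move_arm:
  commands:
    - [[2,1.6,-0.8,-0.0045],[4,1.6,-0.9,0],[4,0,0,0],[2,0,0,0],[0.8,0,0,0],[0,0,0,0],[0,0,0,0]]

```text
clock: 2.45
tool_pos: [0.6352, 0.1915, 0.1]
orientation: [123.2, 89.9, 20.6]
force: [0.7, -0.0, 0.6]
opening: 0.0006
```

```bash
python3 - <<'E'
from h import *
goal([.637,.186,.08]); print(get_obs()["force"])
E
```

```text
tcp [0.6352 0.1915 0.1   ] spins [-3.1361  0.0055] use 0.005481756104451448 | shift cm after spin [2.0047 0.2913 0.4996] J6 43.80228865218777
[ 0.7252 -0.0037  0.575 ]
```

move_arm:
  commands:
    - [[0.3,0.3,0.5,0.005],[0.3,0,0,0],[0.3,0,0,0],[0,0,0,0],[0,0,0,0]]

```text
clock: 2.95
tool_pos: [0.6365, 0.1851, 0.0896]
orientation: [-12.2, 90.0, -115.1]
force: [-0.4, -0.0, 0.9]
opening: 0.0004
```

```bash
python3 - <<'E'
from h import *
goal([.637,.186,.08]); print(get_obs()["force"],get_obs()["qvel"])
E
```

```text
tcp [0.6365 0.1851 0.0896] spins [ 3.1411 -0.0005] use -0.0005289821654681764 | shift cm after spin [ 0.9584  0.0283 -0.1007] J6 44.03463044710111
[-0.4074 -0.0379  0.8764] [ 0.1061 -0.0173  0.1036 -0.0122  0.034   0.0294]
```

move_arm:
  commands:
    - [[0.3,0,0,0],[0.3,0,0,0],[0.3,0,0,0],[0.3,0,0,0],[0,0,0,0],[0,0,0,0]]

```text
clock: 3.55
tool_pos: [0.6365, 0.1852, 0.0781]
orientation: [73.6, 90.0, -29.3]
force: [-3.3, 0.4, 6.4]
opening: 0.0008
```

move_arm:
  commands:
    - [[0.2,0,0,0],[0.15,0,0,0],[0,0,0,0],[0,0,0,0],[0,0,0,0]]

```text
clock: 4.05
tool_pos: [0.6366, 0.1852, 0.0754]
orientation: [100.7, 90.0, -2.1]
force: [-4.5, -0.9, 9.3]
opening: 0.0004
```

move_arm:
  commands:
    - [[0.15,0,0,0],[0.1,0,0,0],[0,0,0,0],[0,0,0,0],[0,0,0,0]]

```text
clock: 4.55
tool_pos: [0.6366, 0.1852, 0.0734]
orientation: [102.3, 89.9, -0.6]
force: [-6.7, -0.2, 14.6]
opening: 0.0001
```

move_arm:
  commands:
    - [[0.05,0,0,0],[0,0,0,0],[0,0,0,0]]

```text
clock: 4.85
tool_pos: [0.6367, 0.1852, 0.073]
orientation: [105.6, 89.9, 2.7]
force: [-6.0, -1.8, 14.4]
opening: 0.0003
```

move_arm:
  commands:
    - [[0,0,0,0],[0,0,0,0]]

```text
clock: 5.05
tool_pos: [0.6367, 0.1852, 0.073]
orientation: [106.9, 89.9, 4.1]
force: [-6.2, -1.3, 15.0]
opening: 0.0004
```

```bash
python3 - <<'E'
from h import *
t,R,o=pose(); print(t,o["force"],o["moment"])
p,d=snapshot("side"); np.savez("pics/s_press1.npz",p=p,d=d)
cv2.imwrite("pics/s1.png",cv2.resize(p[200:300,190:320,::-1],None,fx=5,fy=5,interpolation=cv2.INTER_CUBIC))
E
```

```text
[0.6367 0.1852 0.073 ] [-6.1728 -1.2536 14.9921] [-0.2679  2.2688  0.0085]
```

View pics/s1.png

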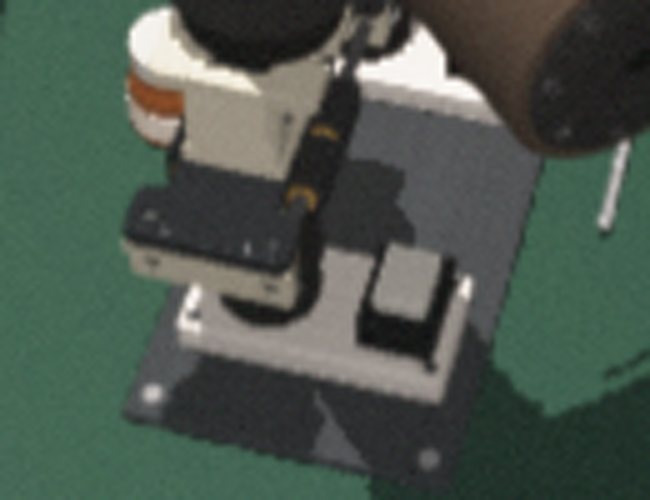

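Left pad: about 15 N, pressed at least 7.5 mm (no spring exceeds 2 N/mm), so this one is stiff. On to the middle pad.

move_arm:
  commands:
    - [[-1,0,0,0],[-3,0,0,0],[0,0,3.8,0],[0,0,3.8,0],[0,0,3.8,0],[0,0,3.8,0],[0,0.05,3.7,0],[0,0,0,0]]

```text
clock: 5.9
tool_pos: [0.5932, -0.0026, 0.1109]
orientation: [-65.0, 89.9, -168.1]
force: [1.0, 0.1, -0.8]
opening: 0.0003
```

move_arm:
  commands:
    - [[1,0,0,0],[0.5,0,0,0],[0,0,0,0],[0,0,0,0],[0,0,0,0]]

```text
clock: 6.4
tool_pos: [0.595, 0.0015, 0.096]
orientation: [11.9, 90.0, -90.9]
force: [-0.3, 0.7, 0.8]
opening: 0.0001
```

```bash
python3 - <<'E'
from h import *
goal([.595,.001,.08]); t,R,o=pose(); print(o["force"],o["moment"])
E
```

```text
tcp [0.595  0.0015 0.096 ] spins [-3.141   0.0006] use 0.0005774860990519985 | shift cm after spin [1.5982 0.0143 0.0505] J6 58.17195641820666
[-0.2802  0.6767  0.7931] [-0.0005  0.0214 -0.052 ]
```

move_arm:
  commands:
    - [[0.5,0,0,0],[0.4,0,0,0],[0.3,0,0,0],[0.3,0,0,0],[0.3,0,0,0],[0,0,0,0],[0,0,0,0],[0,0,0,0]]

```text
clock: 7.2
tool_pos: [0.5947, 0.0008, 0.0783]
orientation: [96.1, 90.0, -6.8]
force: [-2.1, 0.9, 3.7]
opening: 0.0005
```

move_arm:
  commands:
    - [[0.2,0,0,0],[0.1,0,0,0],[0,0,0,0],[0,0,0,0],[0,0,0,0]]

```text
clock: 7.7
tool_pos: [0.5947, 0.0008, 0.0753]
orientation: [78.1, 90.0, -24.9]
force: [-3.0, 0.4, 6.2]
opening: 0.0004
```

move_arm:
  commands:
    - [[0.15,0,0,0],[0.1,0,0,0],[0,0,0,0],[0,0,0,0],[0,0,0,0]]

```text
clock: 8.2
tool_pos: [0.5947, 0.0008, 0.0731]
orientation: [81.4, 90.0, -21.5]
force: [-2.6, -0.1, 8.0]
opening: 0.0004
```

move_arm:
  commands:
    - [[0.1,0,0,0],[0,0,0,0],[0,0,0,0],[0,0,0,0],[0,0,0,0]]

```text
clock: 8.7
tool_pos: [0.5948, 0.0008, 0.0722]
orientation: [91.3, 90.0, -11.6]
force: [-4.6, -0.1, 8.0]
opening: 0.0005
```

Middle: about 8 N near 8 mm, roughly 1 N/mm, so not the softest on its own. Next, the right pad.

move_arm:
  commands:
    - [[-1,0,0,0],[-3,0,0,0],[0,0,3.8,0],[0,0,3.8,0],[0,0,3.8,0],[0,0,3.8,0],[0,0,3.8,0],[0,0,0,0]]

```text
clock: 9.5
tool_pos: [0.5509, -0.1877, 0.1115]
orientation: [-67.4, 90.0, -170.5]
force: [-0.8, 0.4, 0.3]
opening: 0.0003
```

move_arm:
  commands:
    - [[1,0,0,0],[0.5,0,0,0],[0,0,0,0],[0,0,0,0],[0,0,0,0]]

```text
clock: 10.0
tool_pos: [0.5526, -0.1837, 0.0967]
orientation: [74.7, 90.0, -28.2]
force: [-0.1, 0.4, 0.7]
opening: 0.0002
```

```bash
python3 - <<'E'
from h import *
goal([.552,-.185,.08]); t,R,o=pose(); print(o["force"],o["moment"])
t,R,o=pose(); p,d=snapshot("wrist"); np.savez("pics/w2.npz",p=p,d=d,t=t,R=R); cv2.imwrite("pics/w2.png",p[...,::-1])
E
```

```text
tcp [ 0.5526 -0.1837  0.0967] spins [-3.1408  0.0008] use 0.0008057884321473432 | shift cm after spin [ 1.6651 -0.0305  0.1444] J6 76.29270969994421
[-0.133   0.4414  0.662 ] [ 0.0036  0.0026 -0.0032]
```

View pics/w2.png

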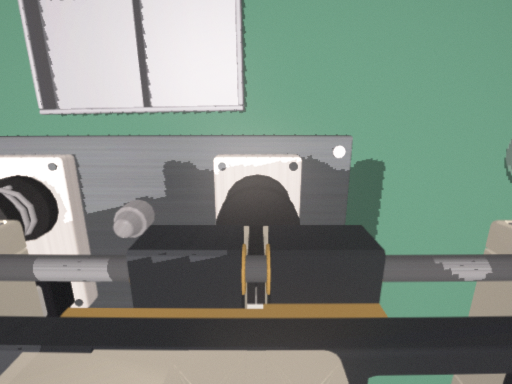

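The tips at px (257,230) sit over the right pad (px 217–298 wide), so it is centred sideways. The middle pad's place and the objective are undisturbed.

move_arm:
  commands:
    - [[0.5,0,0.1,0],[0.4,0,0,0],[0.3,0,0,0],[0.3,0,0,0],[0.3,0,0,0],[0,0,0,0],[0,0,0,0],[0,0,0,0]]

```text
clock: 10.85
tool_pos: [0.5519, -0.1854, 0.0787]
orientation: [-60.0, 90.0, -163.0]
force: [-1.0, 0.7, 1.3]
opening: 0.0006
```

move_arm:
  commands:
    - [[0.2,0,0,0],[0.15,0,0,0],[0,0,0,0],[0,0,0,0],[0,0,0,0]]

```text
clock: 11.35
tool_pos: [0.5521, -0.1854, 0.0752]
orientation: [69.9, 90.0, -33.0]
force: [-0.6, -1.5, 2.2]
opening: 0.0004
```

move_arm:
  commands:
    - [[0.15,0,0,0],[0.1,0,0,0],[0,0,0,0],[0,0,0,0],[0,0,0,0]]

```text
clock: 11.85
tool_pos: [0.5521, -0.1854, 0.0726]
orientation: [78.7, 90.0, -24.2]
force: [-0.2, -0.8, 3.3]
opening: 0.0005
```

The right mount is the softest: 3.3 N, against 8 N and 15 N at the same height. I press 1 mm deeper so the depth is clearly past half, then look.

move_arm:
  commands:
    - [[0.1,0,0,0],[0,0,0,0],[0,0,0,0],[0,0,0,0]]

```text
clock: 12.25
tool_pos: [0.5521, -0.1854, 0.0716]
orientation: [81.8, 90.0, -21.1]
force: [-0.5, -0.7, 4.6]
opening: 0.0005
```

move_arm:
  commands:
    - [[-1,0,0,0],[-3,0,0,0],[0,-2,0,0],[0,-4,0,0],[0,-4,0,0],[0,0,0,0],[0,0,0,0],[0,0,0,0]]

```text
clock: 13.05
tool_pos: [0.4555, -0.1629, 0.1121]
orientation: [103.7, 89.9, 0.8]
force: [0.2, -0.2, -0.7]
opening: 0.0007
```

```bash
python3 - <<'E'
from h import *
goal([.482,-.169,.068]); t,R,o=pose(); print(o["force"])
p,d=snapshot("wrist"); np.savez("pics/w3.npz",p=p,d=d,t=t,R=R); cv2.imwrite("pics/w3.png",p[...,::-1])
E
```

```text
tcp [ 0.4555 -0.1629  0.1121] spins [ 3.1414 -0.0002] use -0.00020097973993148634 | shift cm after spin [4.4127 2.7179 0.0056] J6 73.39937846743211
[ 0.202  -0.2315 -0.6515]
```

View pics/w3.png

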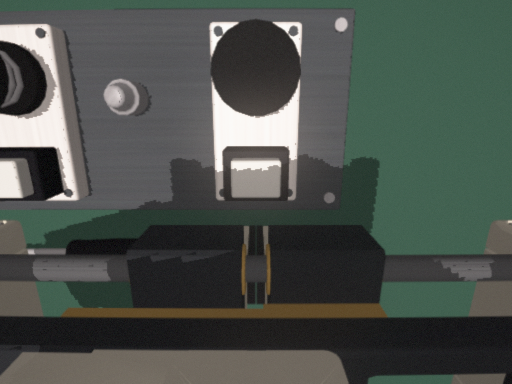

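The wrist view now shows the right tag at about (256,178) in its collar and the right pad at (255,68). The tips are just behind the tag and on its line.

```bash
python3 - <<'E'
from h import *
b,T=wristpts("pics/w3.npz",[(256,178)],zc=.067,tol=.006,dark=False,rad=32)
a,T=wristpts("pics/w3.npz",[(255,68)],zc=.08,tol=.006,rad=55)
print(tri(*ray("wrist",b+a,T),*ray("top",[(313.9,238.0),(320.2,210.7)])))
p=onplane("wrist",b,.067,T)[0]; goal(p)
E
```

```text
1785 px [255.4006 177.0218] circ 255.5 176.61764526367188 29.054548263549805 ext 49 37 depthmean [ 0.4839 -0.1678  0.0681] plane [ 0.4837 -0.1677  0.067 ]
6752 px [255.3731  67.1795] circ 255.5 67.18085479736328 48.40382385253906 ext 90 96 depthmean [ 0.5531 -0.1836  0.0808] plane [ 0.5534 -0.1836  0.08  ]
[[ 0.4826 -0.1686  0.0657  2.487 ]
 [ 0.5511 -0.1828  0.0901  2.3492]]
tcp [ 0.4555 -0.1629  0.1118] spins [ 3.1412 -0.0004] use -0.0003848984944538324 | shift cm after spin [ 4.4868  2.8505 -0.1618] J6 73.39810871722302
```

move_arm:
  commands:
    - [[0,1.4,-0.1,0],[0,1.4,0,0],[1,0,0,0],[1.5,0,0,0],[1,0,0,0],[0,0,0,0],[0,0,0,0]]

```text
clock: 13.8
tool_pos: [0.482, -0.1683, 0.0762]
orientation: [-66.0, 89.9, -169.0]
force: [0.2, -0.3, 0.7]
opening: 0.0003
```

move_arm:
  commands:
    - [[0.4,0,0,0],[0.3,0,0,0],[0.3,0,0,0],[0,0,0,0],[0,0,0,0]]

```text
clock: 14.3
tool_pos: [0.482, -0.1682, 0.0666]
orientation: [-43.6, 90.0, -146.6]
force: [-0.2, 1.1, -0.4]
opening: 0.0001
```

move_arm:
  commands:
    - [[0.2,0,0,0],[0.2,0,0,0],[0.2,0,0,0],[0,0,0,0],[0,0,0,0]]

```text
clock: 14.8
tool_pos: [0.4819, -0.1682, 0.0604]
orientation: [-85.8, 90.0, 171.3]
force: [0.6, 0.3, 0.3]
opening: 0.0004
```

move_arm:
  commands:
    - [[0.2,0,0,0],[0.1,0,0,0],[0.1,0,0,0]]

```text
clock: 15.1
tool_pos: [0.4821, -0.1683, 0.0567]
orientation: [54.7, 90.0, -48.3]
force: [-3.4, 1.0, 13.9]
opening: 0.0003
```

move_arm:
  commands:
    - [[0.1,0,0,0],[0.1,0,0,0],[0,0,0,0],[0,0,0,0]]

```text
clock: 15.5
tool_pos: [0.4824, -0.1684, 0.0565]
orientation: [71.9, 89.9, -31.0]
force: [-7.4, 2.7, 23.4]
opening: 0.0007
```

There is a hard stop at z = 56.5 mm with 23 N, which is the rim height. I retract and check by picture and height.

move_arm:
  commands:
    - [[-1,0,0,0],[-3,0,0,0],[-4,0,0,0],[-3,-3,-2,0],[-2,-4,-3,0],[0,0,-2,0],[0,0,0,0],[0,0,0,0]]

```text
clock: 16.3
tool_pos: [0.4318, -0.0868, 0.1833]
orientation: [123.2, 90.0, 20.3]
force: [0.1, 0.3, -0.2]
opening: 0.0002
```

```bash
python3 - <<'E'
from h import *
t,R,o=pose(); print(t,o["force"],o["clock"])
p,d=snapshot("wrist"); np.savez("pics/w4.npz",p=p,d=d,t=t,R=R); cv2.imwrite("pics/w4.png",p[...,::-1])
T=np.eye(4);T[:3,:3]=R;T[:3,3]=t;T=T@calibration("wrist")["tool_from_camera"]
yy,xx=np.mgrid[:384,:512]; ro,rd=ray("wrist",np.c_[xx.ravel(),yy.ravel()],T); X=ro+rd*d.reshape(-1,1)
for n,c in dict(left=(.567,.202),mid=(.5248,.017),right=(.4825,-.168)).items():
    q=X[:,:2]-c; k=(abs(q@EX[:2])<.009)&(abs(q@EY[:2])<.012)&(d.ravel()>0)
    print(n,k.sum(),np.median(X[k,2]) if k.any() else None)
E
```

```text
[ 0.4318 -0.0868  0.1833] [ 0.0524  0.3202 -0.1972] 16.3
left 0 None
mid 517 0.06863711441077036
right 498 0.05732640885975729
```

View pics/w4.png

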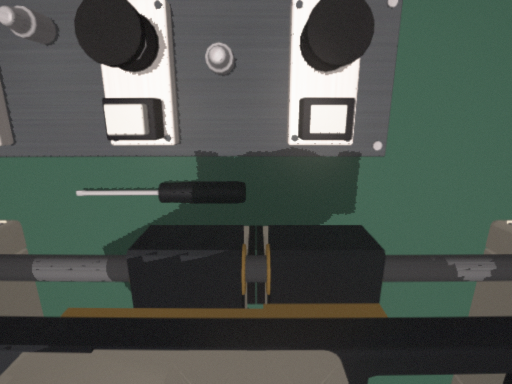

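The right tag now sits flat in its collar at (328,119), and the middle tag at (127,119) is still raised. The screwdriver and objectives are in place. A last check: tag against collar rim, plus the top view.

```bash
python3 - <<'E'
from h import *
z=np.load("pics/w4.npz");p=z["p"].astype(int);d=z["d"];T=np.eye(4);T[:3,:3]=z["R"];T[:3,3]=z["t"];T=T@calibration("wrist")["tool_from_camera"]
yy,xx=np.mgrid[:384,:512]; ro,rd=ray("wrist",np.c_[xx.ravel(),yy.ravel()],T); X=(ro+rd*d.reshape(-1,1)).reshape(384,512,3)
m=(abs(xx-328)<28)&(abs(yy-119)<24); v=p.max(2); Z=X[...,2]
for nm,k in(("white tag",m&(v>180)&(Z>.045)),("collar",m&(v<90)&(Z>.045))): print(nm,k.sum(),Z[k].mean(),np.percentile(Z[k],[10,50,90]))
a,b=snapshot("top"); cv2.imwrite("pics/top1.png",a[...,::-1]); t0=np.load("pics/top0.npz")
yy0=cv2.absdiff(a,t0["p"]).max(2); 
ro,rd=ray("top",np.c_[xx.ravel(),yy.ravel()]); H=(ro+rd*b.reshape(-1,1)).reshape(384,512,3); H0=(ro+rd*t0["d"].reshape(-1,1)).reshape(384,512,3)
for n,s in dict(left=(170,203),mid=(241,220),right=(314,238)).items():
    w=np.s_[s[1]-3:s[1]+4,s[0]-3:s[0]+4]; print(n,np.median(H0[w][...,2]),"->",np.median(H[w][...,2]))
print(get_obs()["force"])
E
```

```text
white tag 1056 0.05937181887566299 [0.0563 0.0573 0.0582]
collar 976 0.05829693486700514 [0.0556 0.0567 0.0577]
left 0.06610075578393326 -> 0.06730392870831725
mid 0.0683283279866953 -> 0.06748746081025025
right 0.06821627776109707 -> 0.6183435474596692
[ 0.1734 -0.187  -0.5828]
```

View pics/top1.png

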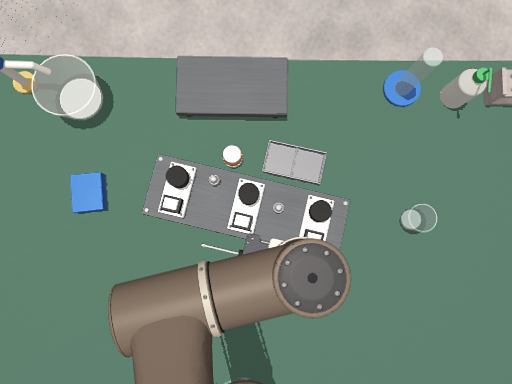

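```bash
python3 -c "
from plant import *
print(close_job())"
```

```text
the job is handed in; nothing more can be done
None
```

The right mount is the soft one, and its tag is pushed fully down. The job was handed in at about 16 s of the 45 s allowed.

- **Pads:** I pressed them left, middle, right with closed fingers. At about the same tool height (72–73 mm) they read about 15 N, 8 N and 3.3–4.6 N. I estimate each went down about 7.5–9 mm of 10.
- **Tag:** I pushed the right tag until it stopped hard at z = 56.5 mm with 23 N.
- **Last checks:** The wrist camera puts the right tag at 57.3 mm, against 56.7 mm for its collar rim, which is level within depth noise. The left tag read 67.3 mm (top view) and the middle one 67.5–68.6 mm, so both are still up. In the last pictures the loose things stand where they did, and the arm is clear at about 0 N.
- **Disagreements:**
  - The side and top cameras differed by up to 8–9 mm in y for the pads. Heights from crossing two views were mostly 6–9 mm low, so I relied on depth readings and contact.
  - Extrapolating the forces, the pads seemed to touch about 2–3 mm above 80 mm, so the depths carry that uncertainty.
  - The force read about 0 N while the tag was moving (about 2 N expected) and rose only at the stop.
  - The last top view could not confirm the right tag, because the arm covered it.

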